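# Hang the tube wheel on the slanted spindle of the tube rotator

### The arm

A 6-joint arm with a two-finger parallel gripper is mounted at the origin on the work surface. World frame = base frame: x ahead of the robot, y to its left, z up, the work surface at z = 0. Lengths are in m, angles in rad, forces in N, time in s.
With the tool pointing down it reaches from about 0.35 to 0.725 m from the base axis. Payload 6 kg.
Tool frame: the origin (TCP) lies midway between the tips of the shut fingers; the grasp point (between the pads) lies 19 mm behind it; y points along the fingers, z is the direction in which the jaws open and shut, and the axes are right-handed (so a half turn about y gives the same grasp; the last joint's range is limited). The gripper opens to 85 mm and grips with 20 to 120 N. Pads are 22 mm wide; open, the fingers measure 114 mm over their backs; the gripper's body (76 mm by 85 mm) begins 54 mm behind the grasp point. The pads swing forward as they close: fully open they stand 13 mm farther back than shut.
Start: joints at [-0.768, 0.04, 0.085, 0, -1.615, -0.334], TCP at [0.271, -0.535, 0.205] pointing down, gripper open.
Joint ranges: [-2.56, 2.56], [-1.29, 2.01], [-1.08, 1.49], [-3.29, 1.98], [-2.81, -0.18], [-2.99, 2.99]. Speed limits (rad/s): [2.57, 2.57, 3.01, 3.14, 3.14, 3.14].

### API

Orientations are given as a unit quaternion [w, x, y, z].
In Python, from cell import env, vision gives the robot as it stands. The module is installed in compiled form; this text tells all that it offers.
- The arm moves only by the tool drive_tool, never from a script. Its argument "moves" is a list that holds one entry, the list of rows, each a list of 6 numbers: the shift along the tool's x, y, z in cm, then the turn, a rotation vector about the tool's x, y, z in rad. In form: [[[x, y, z, wx, wy, wz], ...]]. A call has 1 to 12 rows; each row shifts and turns the commanded pose from where the row before left it, along the tool's axes as they then stand; what a row does not reach is not made up. A row lasts 1/12 s, in which the tool goes at most 41.7 mm and 7.16 degrees, less where a joint would pass 70% of its speed; a pose out of reach is approached as far as the arm can. A call is refused whole if a number of a shift passes 4.17 or a number of a turn 0.125, either way. A call with a gripper value outside its range is refused whole. "fingers" is the closure, from -1 (fully open) to 1 (shut), set as the call begins (left out, the last holds). The fingers move at their own pace and stop on an object; "newtons" is the grip in N (left out, the last holds). Time passes only in rows, so rows that do not move let the fingers close. It gives the time, the measured TCP pose, the force and the opening at its end, in the units of the state.
- env.read_state(): the state, without advancing time (a new reading comes with each control period).
- vision.get_image(name): name is "side" or "top" or "wrist"; returns a dict with "img" (384x512x3 uint8, red, green, blue), "camera_matrix" (3x3 intrinsics, pixels), "eye" and "orientation" of the camera in the world. Camera axes: x right, y up, looking along -z (the intrinsics and any distortion apply to the point x, -y, -z); pixel columns grow to the right and rows downward; lengths in m; the calibration is good to about 2 mm. A picture is of the moment at which its call begins. There is no depth.
- env.close_job(): hands the job in, once; it reports no verdict.
Trained networks look in a picture, given as the dict that the camera call returned (one of the last four; its "shot" number tells which), for a name from the list of things; names that differ only in an ending like _2 or _b are one class to them, and where a whole thing is asked for, a point or a joint stands for the part that bears it (a point fixed in the world has none). Each returns a list of dicts, best first, with "confidence" (0 to 1); they miss things now and then, are a little off and sometimes report something else, mostly with a low value. They report only what shows in the picture. A call takes as long as a camera call.
- vision.regions_of(picture, query): "mask" (384x512 bool, what is visible of it) and "extent" ([left, top, right, bottom] in pixels, round what is visible of it).
The state is a dict: "t": time; "joint_positions": joint angles; "qd": joint speeds; "joint_efforts": joint torques, N m; "position": TCP position; "ee_rot": TCP orientation; "contact_force": force on the tool from outside, world axes, zero at the start; "torque": the same for the moment, N m; "opening": finger opening in m.
Only numpy, scipy, OpenCV 4.12 (cv2) and the standard library are available. Lean on these libraries where they do the work, as an engineer would, in place of code of your own. Each camera call takes 0.05 s, during which the arm holds its last target. There are 200 camera calls.

### The job

Set up the tube rotator for small tubes: lift the round wheel with the twelve small holes by its grip, slide its hub down along the slanted drive spindle, and turn it with a light push until its notches drop over the drive pin, so that it sits fully home on the flange, and let go. Feel for the pin: never force the wheel against the rotator with more than about 3 kg of push, and leave the cross-shaped wheel and the rest of the bench where they are.

Things in the scene. Friction and masses are not known exactly. Their poses are not given: they have to be found in the camera images.
- wheel: the wheel to hang: ivory disc 110 mm across with a ring of twelve small black-rimmed holes, 150 g, loose, standing upright on its hub. Origin: centre of the hub's open foot (on the bench at the start), z up the hub axis. Hub 34 mm across, 0 to 40 mm up, blind bore 15 mm across, 46 mm deep; disc 40 to 46 mm up. Bore and spindle have 1.5 mm play all round
- wheel_notches (a point): same point as the wheel's origin: the foot of its hub is cut by four notches, open downward, along the wheel's +x, -x, +y and -y, 8.4 mm wide and 8 mm deep; so it fits the drive pin the same way every quarter turn
- wheel_grip (a point): point on the wheel's axis 69 mm above its origin, in the middle of the grey round grip that stands 46 to 84 mm above the foot, 30 mm across; take it across, at any angle round the axis
- cross_wheel: a wheel for large tubes, not wanted: same hub and grip, but a four-armed cross 124 mm across with clips up to 67 mm high instead of the disc. Loose, leave it. Origin and z as for the wheel. The two wheels swap places from time to time
- rotator: the tube rotator, fixed: ivory foot 170 x 130 x 34 mm, a yoke up to 140 mm high, and between its cheeks a round gear motor 68 mm across, tilted; the drive spindle points out of it upward to the rotator's -x side. Origin: under the foot, 5 mm towards -x of its middle; x and y along its long and short sides
- seat (a point): fixed point on the spindle axis in the face of the flange (40 mm across), 138 mm above the bench: the wheel's origin comes here when fully home. z runs out along the spindle, 50 degrees above level, leaning to the rotator's -x; y is the rotator's y. The wheel goes on against this z
- spindle_tip (a point): fixed point at the round tip of the steel spindle, on its axis, 43 mm above the flange; the spindle is 12 mm across. Axes as for the seat
- pin (a point): fixed point on the spindle axis 3.5 mm above the flange, middle of the steel drive pin, a square bar across the spindle: 5 mm wide, 29 mm end to end, top 6 mm above the flange; a hub whose notches miss it stops 6 mm short of home. Its direction about z differs each time, unmeasured: see or feel it. Flange, spindle and pin turn together, held by the stopped gearbox (0.2 N m): a light push (under 10 N) while turning does not drag them round
- tube_rack: black tube rack with small tubes, 112 x 56 x 49 mm, loose, leave it; origin under its centre
- tip_box: pipette tip box, 122 x 84 x 64 mm, loose, leave it; origin under its centre
- bottle: clear bottle with cap, 64 mm across, 130 mm high, loose, leave it; origin under its centre
- cool_block: aluminium cooling block, 66 x 98 x 26 mm, loose, leave it; origin under its centre

How it is judged:
On the way, in this order (a step that is already met when the one before it is completed fails the run):
1. the wheel is lifted clear of the bench in the gripper (height (world z) of wheel above 0.03 m and contact force between the fingers and wheel above 1 N), for 0.2 s.
2. the hub is on the spindle: its foot is 3 to 25 mm above the flange, in line with the spindle (z of wheel in the frame of seat between 0.003 and 0.025 m and x of wheel in the frame of seat between -0.005 and 0.005 m and y of wheel in the frame of seat between -0.005 and 0.005 m and angle between the z axis of wheel and the z axis of seat, either way round below 0.2 rad), for 0.1 s.
At the end, for the whole second after the job is handed in: The round wheel hangs released and at rest on the slanted spindle, its notches over the drive pin and the foot of its hub fully home on the flange: within 2.5 mm along the spindle, 4 mm across it, and in line with it within 0.1 rad (z of wheel in the frame of seat between -0.003 and 0.0025 m and x of wheel in the frame of seat between -0.004 and 0.004 m and y of wheel in the frame of seat between -0.004 and 0.004 m and angle between the z axis of wheel and the z axis of seat, either way round below 0.1 rad and linear speed of wheel below 0.02 m/s and contact force between the fingers and wheel below 0.1 N); the robot touches nothing.
It fails at once if the wheel is pushed against the rotator with more than 30 N (contact force between wheel and rotator above 30 N).
It fails at once if the robot pushes on the rotator itself with more than 30 N (contact force between the arm and rotator above 30 N).
It fails at once if the cross-shaped wheel or another bystander is moved by more than 20 mm (distance of any of cross_wheel, tube_rack, tip_box, bottle, cool_block from where it was at the start of the episode above 0.02 m).
It also fails if it takes over 64 s, if anything falls off the work surface, if the arm or the gripper's body presses on something with over 40 N, if the wrist force passes 120 N, or if a joint passes its speed limit or range.

## Working session

There is one attempt and no reset: what is moved stays moved. The work goes in short steps, Python scripts to look and compute and a tool call to move; the robot and the scene stay as the last step left them, time stands still between calls to the robot, and variables do not carry over. Pictures are saved under pics/ and viewed, about 8 in all and at most 12, crops included, and the job is handed in when it is done.

Besides the shell and the picture viewer there is one more tool, called after "Request:" as name([rows], argument=value, ...), one row to a line, values as JSON. drive_tool: Moves the arm, as the interface text tells. Its arguments: {"type":"object","properties":{"moves":{"type":"array"},"fingers":{"type":"number"},"newtons":{"type":"number"}},"required":["moves"]}

```bash
mkdir -p pics
cat > h.py <<'E'
import numpy as np, cv2
from cell import env, vision
from scipy.spatial.transform import Rotation as R
def q2R(q): return R.from_quat([q[1],q[2],q[3],q[0]])
def shot(name,fn=None):
    d=vision.get_image(name)
    if fn: cv2.imwrite('pics/'+fn,d['img'][:,:,::-1])
    return d
def ray(d,u,v):
    K=np.array(d['camera_matrix']); p=np.linalg.solve(K,[u,v,1]); o=d['orientation']
    return np.array(d['eye']), q2R(o).apply([p[0],-p[1],-p[2]])
def onz(d,u,v,z):
    e,r=ray(d,u,v); return e+r*(z-e[2])/r[2]
def proj(d,P):
    p=q2R(d['orientation']).inv().apply(np.atleast_2d(P)-np.array(d['eye'])); p=p*[1,-1,-1]
    q=p@np.array(d['camera_matrix']).T; return q[:,:2]/q[:,2:]
E
python3 - <<'E'
from h import *
s=env.read_state(); print(s)
ims=[]
for n in ("side","top","wrist"):
    d=shot(n,n+'0.png'); print(n,{k:v for k,v in d.items() if k!='img'})
    for q in ("wheel","wheel_grip","cross_wheel","rotator"):
        r=vision.regions_of(d,q)
        for x in r[:2]: print(q,round(x['confidence'],2),x['extent'],np.argwhere(x['mask']).mean(0)[::-1].round(1))
    ims.append(d['img'])
E
```

```text
{'t': 0.0, 'joint_positions': array([-7.68286576e-01,  4.08468000e-02,  8.37823063e-02, -4.68625989e-04,
       -1.61546893e+00, -3.33744306e-01]), 'qd': array([ 0.00180032,  0.00089401, -0.00048844, -0.0019489 ,  0.00097388,
        0.00104974]), 'joint_efforts': array([ 8.94278783e-04, -3.68217266e+01,  3.47409797e+01,  6.93231359e+00,
       -5.51855250e-03,  3.12557643e-05]), 'position': array([ 0.27100007, -0.53489508,  0.20384241]), 'ee_rot': array([ 0.68837776, -0.68716428, -0.1640364 ,  0.16441826]), 'contact_force': array([-0.36332644,  0.1982134 , -0.54268256]), 'torque': array([ 0.0106759 , -0.01521437,  0.03858194]), 'opening': 0.08548069192228747}
side {'camera_matrix': array([[441.85126443,   0.        , 251.17219069],
       [  0.        , 441.85126443, 189.37215797],
       [  0.        ,   0.        ,   1.        ]]), 'eye': array([0.05594548, 0.70483352, 1.1122556 ]), 'orientation': array([-0.26526426, -0.09562127,  0.34433068,  0.89550423]), 'shot': 1}
wheel 0.73 [184.6, 281.8, 227.0, 320.6] [205.2 300.3]
wheel_grip 0.81 [185.5, 282.5, 225.4, 321.9] [204.5 300.3]
w
[... 398 characters left out ...]
9847]), 'orientation': array([ 0.71529826,  0.03446355, -0.01733062, -0.69775376]), 'shot': 2}
wheel 0.81 [128.1, 195.9, 165.6, 233.0] [146.8 214.5]
wheel_grip 0.81 [127.7, 196.3, 166.1, 230.9] [146.9 214.5]
cross_wheel 0.87 [183.3, 177.1, 223.9, 223.8] [203.  202.5]
rotator 0.64 [368.2, 221.1, 406.2, 266.1] [388.8 241.7]
rotator 0.61 [309.3, 126.0, 361.9, 188.1] [334.2 157.6]
wrist {'camera_matrix': array([[272.19534088,   0.        , 251.80297494],
       [  0.        , 272.19534088, 195.96465338],
       [  0.        ,   0.        ,   1.        ]]), 'eye': array([ 0.19879923, -0.57160894,  0.37439247]), 'orientation': array([ 0.51674462, -0.08402783, -0.13591553,  0.8410953 ]), 'shot': 3}
```

Run:
```python
import cv2,numpy as np
t=cv2.imread('pics/top0.png')[100:290,100:430]; s=cv2.imread('pics/side0.png')[100:350,120:320]
cv2.imwrite('pics/c1.png',cv2.resize(t,None,fx=2.4,fy=2.4,interpolation=cv2.INTER_CUBIC))
cv2.imwrite('pics/c2.png',cv2.resize(s,None,fx=2.4,fy=2.4,interpolation=cv2.INTER_CUBIC))
```

```text
(no output)
```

View pics/c1.png

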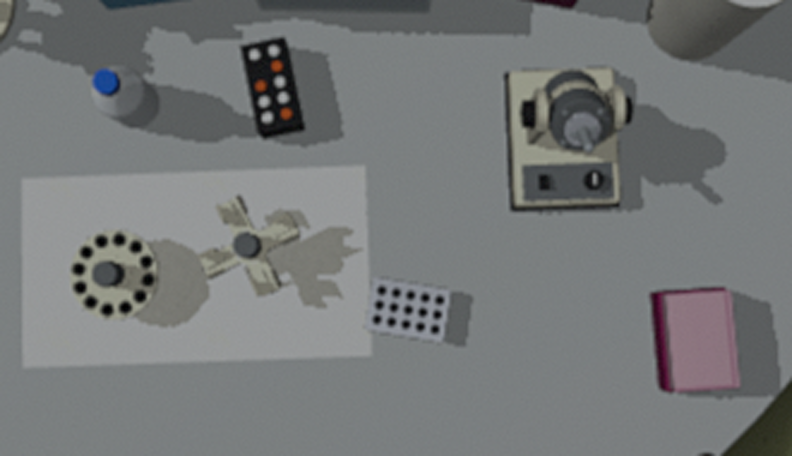

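View pics/c2.png

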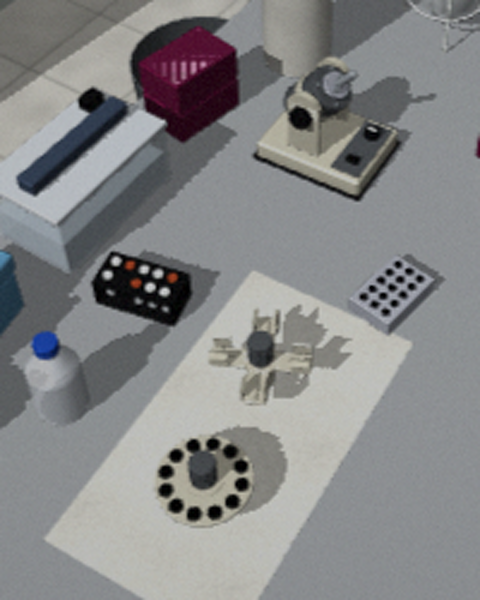

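Top crop: the wheel with twelve round holes is at left (px ≈145,214). The cross is next to it (≈203,202), and the rotator is at right with its spindle toward the robot (-x). The side crop agrees. Next I compute coarse poses and the wrist camera's mount.

```bash
cat >> h.py <<'E'
def fit_rot(obs,x0):
    # obs: list of (d, [(kind/point local),pix]); rotator pose x,y,yaw
    from scipy.optimize import least_squares
    def f(p):
        M=R.from_euler('z',p[2]); r=[]
        for d,L,px in obs: r.append(proj(d,M.apply(L)+[p[0],p[1],0])-px)
        return np.concatenate(r).ravel()
    return least_squares(f,x0,loss='soft_l1')
c50,s50=np.cos(np.radians(50)),np.sin(np.radians(50))
E
python3 - <<'E'
from h import *
s=env.read_state(); d=shot('wrist'); T=q2R(s['ee_rot'])
print('cam in tool', T.inv().apply(d['eye']-s['position']), 'look',T.inv().apply(q2R(d['orientation']).apply([0,0,-1])),'right',T.inv().apply(q2R(d['orientation']).apply([1,0,0])))
print('tool axes x,y,z\n',T.as_matrix().round(3))
t=shot('top'); sd=shot('side')
for dd,p in((t,(145,213.75)),(sd,(120+203/2.4,100+457/2.4))): print('grip top',onz(dd,*p,.084))
P=lambda a:np.array(a)/2.4+100
fo=[(-.08,.065),(-.08,-.065),(.09,-.065),(.09,.065)]
L=np.array([(x,y,.034) for x,y in fo])
px=P([(515,206),(620,203),(612,66),(507,72)])
r=fit_rot([(t,L,px)],[.55,-.25,0]); print('rot',r.x,r.fun.round(1))
ps=np.array([(284,160),(360,193),(398,136)])/2.4+[120,100]
Ls=L[[0,1]]
print(proj(sd,R.from_euler('z',r.x[2]).apply(L)+[r.x[0],r.x[1],0]).round(1).tolist())
# spindle tip: top px crop (588,147)
a=P([(590,148)])[0]; print(onz(t,*a,.138+.043*s50)); 
e1,r1=ray(sd,120+352/2.4,100+77/2.4); print('side tip',onz(sd,120+352/2.4,100+77/2.4,.138+.043*s50))
E
```

```text
cam in tool [-0.08094737 -0.16957646  0.00022811] look [ 0.31547329  0.94893394 -0.00098859] right [-1.08576471e-06  1.04215487e-03  9.99999457e-01]
tool axes x,y,z
 [[ 0.892 -0.    -0.452]
 [ 0.452  0.     0.892]
 [ 0.    -1.     0.   ]]
grip top [0.45494441 0.2829645  0.084     ]
grip top [0.45540669 0.28518787 0.084     ]
rot [ 0.63262678 -0.25739542  0.06768445] [-0.4  0.6  0.3 -0.1  0.1 -0.  -0.1 -0.5]
[[269.5, 176.4], [286.4, 153.3], [244.6, 137.5], [226.2, 159.0]]
[ 0.60129217 -0.26185331  0.17093991]
side tip [ 0.59628193 -0.2478674   0.17093991]
```

```bash
cat >> h.py <<'E'
def Rtool(yd,xh):
    y=np.array(yd)/np.linalg.norm(yd); x=np.array(xh)-np.dot(xh,y)*y; x/=np.linalg.norm(x)
    return R.from_matrix(np.c_[x,y,np.cross(x,y)])
def H(Rm,p):
    M=np.eye(4); M[:3,:3]=Rm.as_matrix(); M[:3,3]=p; return M
def plan(Rt,pt,n=None,cur=None):
    from scipy.linalg import logm,expm
    s=env.read_state(); A=cur if cur is not None else H(q2R(s['ee_rot']),s['position'])
    D=np.linalg.inv(A)@H(Rt,pt)
    rv=R.from_matrix(D[:3,:3]).as_rotvec()
    if n is None: n=int(np.ceil(max(np.linalg.norm(D[:3,3])/.032,np.linalg.norm(rv)/.1,1)))
    M=expm(np.real(logm(D))/n)
    print(n,'rows',(M[:3,3]*100).round(3).tolist(),R.from_matrix(M[:3,:3]).as_rotvec().round(4).tolist())
E
python3 - <<'E'
from h import *
yaw=.068; h=np.array([np.cos(yaw),np.sin(yaw),0])
yd=c50*h-np.array([0,0,s50]); tip=np.array([.60,-.255,.171])
Rt=Rtool(yd,[h[0],h[1],0]); plan(Rt,tip-.07*yd)
E
```

```text
13 rows [2.685, 0.697, 1.435] [-0.0108, 0.0296, -0.053]
```

Request:
drive_tool([
  [[2.69,0.7,1.44,-0.011,0.03,-0.053],[2.69,0.7,1.44,-0.011,0.03,-0.053],[2.69,0.7,1.44,-0.011,0.03,-0.053],[2.69,0.7,1.44,-0.011,0.03,-0.053],[2.69,0.7,1.44,-0.011,0.03,-0.053],[2.69,0.7,1.44,-0.011,0.03,-0.053],[2.69,0.7,1.44,-0.011,0.03,-0.053],[2.69,0.7,1.44,-0.011,0.03,-0.053],[2.69,0.7,1.44,-0.011,0.03,-0.053],[2.69,0.7,1.44,-0.011,0.03,-0.053],[2.69,0.7,1.44,-0.011,0.03,-0.053],[2.69,0.7,1.44,-0.011,0.03,-0.053]],
])

```text
t: 1.9
position: [0.533, -0.2739, 0.2147]
ee_rot: [0.676, -0.663, -0.257, -0.194]
contact_force: [1.0, -0.7, -0.2]
opening: 0.0855
```

Request:
drive_tool([
  [[2.69,0.7,1.44,-0.011,0.03,-0.053],[0,0,0,0,0,0],[0,0,0,0,0,0]],
])

```text
t: 2.15
position: [0.5565, -0.2567, 0.2245]
ee_rot: [0.671, -0.657, -0.264, -0.221]
contact_force: [-0.8, -1.0, -0.0]
opening: 0.0854
```

Run:
```python
from h import *
s=env.read_state(); d=shot('wrist'); np.save('w1.npy',d,allow_pickle=True); print(s['position'],s['ee_rot'])
cv2.imwrite('pics/w1.png',cv2.resize(d['img'][:,:,::-1],(768,576),interpolation=cv2.INTER_CUBIC))
```

```text
[ 0.55654012 -0.25672931  0.22454116] [ 0.67141907 -0.65656775 -0.26354827 -0.22058451]
```

View pics/w1.png

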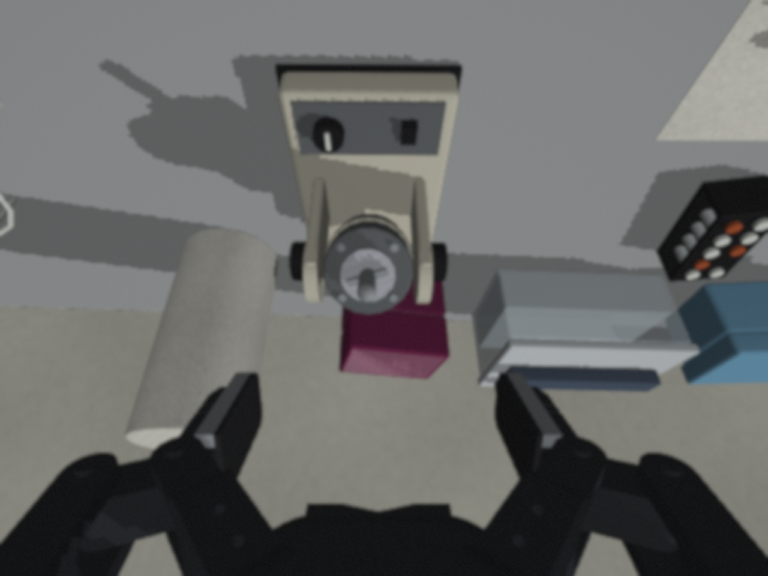

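The wrist view shows the rotator with its flange at about (245,180) in raw pixels and the spindle tip near (245,193). The pin shows as a faint dark line. I'll go closer for a precise measurement.

Request:
drive_tool([
  [[1.5,1.5,0,0,0,0],[1.5,1.5,0,0,0,0],[1.0,1.0,0,0,0,0],[0,0,0,0,0,0],[0,0,0,0,0,0],[0,0,0,0,0,0]],
])

```text
t: 2.7
position: [0.612, -0.2554, 0.2194]
ee_rot: [0.671, -0.657, -0.262, -0.221]
contact_force: [0.5, -0.3, -0.5]
opening: 0.0851
```

Run:
```python
from h import *
s=env.read_state(); D=[shot('wrist') for _ in range(4)]; d=D[-1]; d['img']=np.mean([x['img'] for x in D],0).astype(np.uint8); np.save('w2.npy',d,allow_pickle=True); print(s['position'],s['ee_rot'])
tip=np.array([.60,-.255,.171]); u,v=proj(d,tip)[0]; print(u,v)
u0,v0=int(u)-60,int(v)-50; print('crop origin',u0,v0)
cv2.imwrite('pics/w2.png',cv2.resize(d['img'][v0:v0+90,u0:u0+120,::-1],None,fx=6.5,fy=6.5,interpolation=cv2.INTER_CUBIC))
```

```text
[ 0.61204479 -0.25539313  0.21938709] [ 0.67120177 -0.6570692  -0.26209815 -0.22147869]
252.81407229590923 162.08559914460199
crop origin 192 112
```

View pics/w2.png

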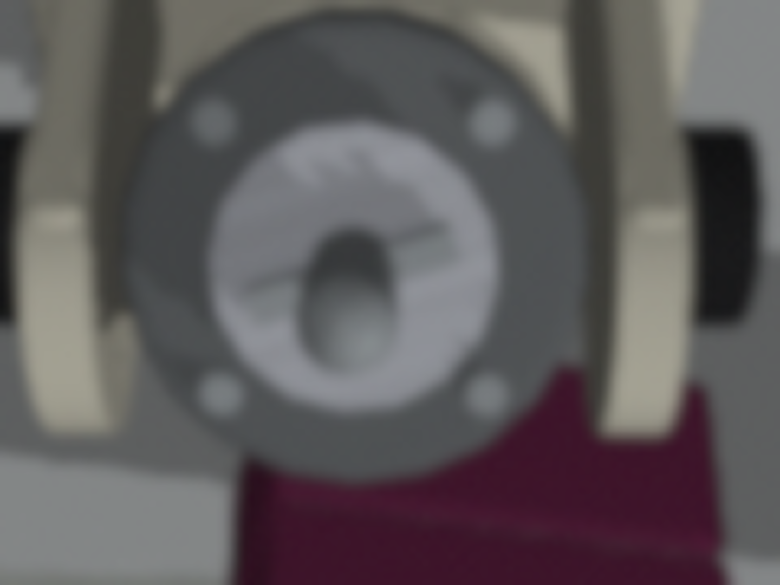

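Flange circle centre at crop (353,266), spindle tip sphere centre at about (348,325), and the pin running from (248,297) to (452,240). I solve the seat pose from these.

Run:
```python
from h import *
from scipy.optimize import least_squares
d=np.load('w2.npy',allow_pickle=True).item()
P=lambda a:(np.array(a)+.5)/6.5-.5+[192,112]
fl=P([353,266]); tc=P([348,325])
seat=onz(d,*fl,.138); print('seat',seat,'dist',np.linalg.norm(seat-d['eye']))
def ax(yaw): return np.array([-c50*np.cos(yaw),-c50*np.sin(yaw),s50])
for yaw in(0.03,.05,.068,.09): print(yaw,(proj(d,seat+.037*ax(yaw))[0]-tc)*6.5,(proj(d,seat+.043*ax(yaw))[0]+.5-[192,112])*6.5)
# depth check: flange rim
yaw=.068; a=ax(yaw); ey=np.array([-np.sin(yaw),np.cos(yaw),0]); ex=np.cross(ey,a)
th=np.linspace(0,2*np.pi,73); rim=seat+.02*(np.outer(np.cos(th),ex)+np.outer(np.sin(th),ey))
r=(proj(d,rim)+.5-[192,112])*6.5; print('rim',r.min(0),r.max(0), 'seen 208,120 498,412')
# pin in seat frame
def onplane(u,h):
    e,rr=ray(d,*u); o=seat+h*a; return e+rr*np.dot(o-e,a)/np.dot(rr,a)-o
pa,pb=onplane(P([248,297]),.006),onplane(P([452,240]),.006)
for p in(pa,pb): print('pin end seat xy',ex@p,ey@p)
v=pb-pa; print('pin ang from seat x toward y deg',np.degrees(np.arctan2(ey@v,ex@v)),np.linalg.norm(v))
t=shot('top'); sd=shot('side')
for n,i in(('top',t),('side',sd)):
    print(n,proj(i,[seat,seat+.043*a]).round(1).tolist())
```

```text
seat [ 0.62809969 -0.25938644  0.138     ] dist 0.24558506969624458
0.03 [ 4.26192487 -6.562459  ] [352.61804453 329.15971391]
0.05 [ 0.20305527 -6.62326629] [347.76789597 329.08752245]
0.068 [-3.44943491 -6.63404398] [343.40335435 329.07465828]
0.09 [-7.91064667 -6.59066819] [338.07255782 329.12598278]
rim [207.66660959 116.78439094] [499.50414062 408.57854084] seen 208,120 498,412
pin end seat xy 0.003134114855311024 -0.013992248671765085
pin end seat xy -0.004417557696118187 0.013375716627422938
pin ang from seat x toward y deg 105.42583631203915 0.02839072529791321
top [[342.5, 153.7], [345.6, 162.0]]
side [[260.0, 134.3], [267.7, 129.4]]
```

Run:
```python
from h import *
s=env.read_state(); print(s['joint_positions'].round(2))
Rc=q2R(s['ee_rot']); pa=s['position']+Rc.apply([0,-.08,0]); print(pa)
xr=np.array([.848,.53,0]); Rt=Rtool([0,0,-1],xr)
plan(Rt,[.489,.305,.157],cur=H(Rc,pa))
```

```text
[-0.19 -0.34 -0.32 -0.2  -0.92 -1.25]
[ 0.56090404 -0.25789647  0.28118361]
19 rows [0.278, 0.725, 3.01] [0.0092, -0.0251, 0.036]
```

Request:
drive_tool([
  [[0,-2.7,0,0,0,0],[0,-2.7,0,0,0,0],[0,-2.6,0,0,0,0],[0.28,0.725,3.01,0.009,-0.025,0.036],[0.28,0.725,3.01,0.009,-0.025,0.036],[0.28,0.725,3.01,0.009,-0.025,0.036],[0.28,0.725,3.01,0.009,-0.025,0.036],[0.28,0.725,3.01,0.009,-0.025,0.036],[0.28,0.725,3.01,0.009,-0.025,0.036],[0.28,0.725,3.01,0.009,-0.025,0.036],[0.28,0.725,3.01,0.009,-0.025,0.036],[0.28,0.725,3.01,0.009,-0.025,0.036]],
])

```text
t: 4.0
position: [0.5715, 0.018, 0.2316]
ee_rot: [0.69, -0.684, -0.236, -0.024]
contact_force: [0.4, 0.2, -0.2]
opening: 0.0852
```

Request:
drive_tool([
  [[0.28,0.725,3.01,0.009,-0.025,0.036],[0.28,0.725,3.01,0.009,-0.025,0.036],[0.28,0.725,3.01,0.009,-0.025,0.036],[0.28,0.725,3.01,0.009,-0.025,0.036],[0.28,0.725,3.01,0.009,-0.025,0.036],[0.28,0.725,3.01,0.009,-0.025,0.036],[0.28,0.725,3.01,0.009,-0.025,0.036],[0.28,0.725,3.01,0.009,-0.025,0.036],[0.28,0.725,3.01,0.009,-0.025,0.036],[0.28,0.725,3.01,0.009,-0.025,0.036],[0,0,0,0,0,0],[0,0,0,0,0,0]],
])

```text
t: 5.0
position: [0.4897, 0.3063, 0.155]
ee_rot: [-0.678, 0.681, 0.194, -0.195]
contact_force: [-0.0, -0.1, -0.5]
opening: 0.0859
```

Run:
```python
from h import *
Rt=Rtool([0,0,-1],[.848,.53,0]); plan(Rt,[.489,.305,.157])
s=env.read_state(); D=[shot('wrist') for _ in range(4)]; d=D[-1]; d['img']=np.mean([x['img'] for x in D],0).astype(np.uint8); np.save('w3.npy',d,allow_pickle=True); print(s['t'],s['position'],s['ee_rot'])
u,v=proj(d,[.455,.284,.084])[0]; print(u,v)
u0,v0=int(u)-75,int(v)-75; print('crop origin',u0,v0)
cv2.imwrite('pics/w3.png',cv2.resize(d['img'][v0:v0+120,u0:u0+150,::-1],None,fx=5,fy=5,interpolation=cv2.INTER_CUBIC))
```

```text
1 rows [-0.124, -0.2, -0.076] [0.003, -0.0002, -0.0023]
5.0 [0.48965081 0.3062967  0.15499484] [-0.67847244  0.68096651  0.19440756 -0.19535982]
253.42300100498971 152.48810279194458
crop origin 178 77
```

View pics/w3.png

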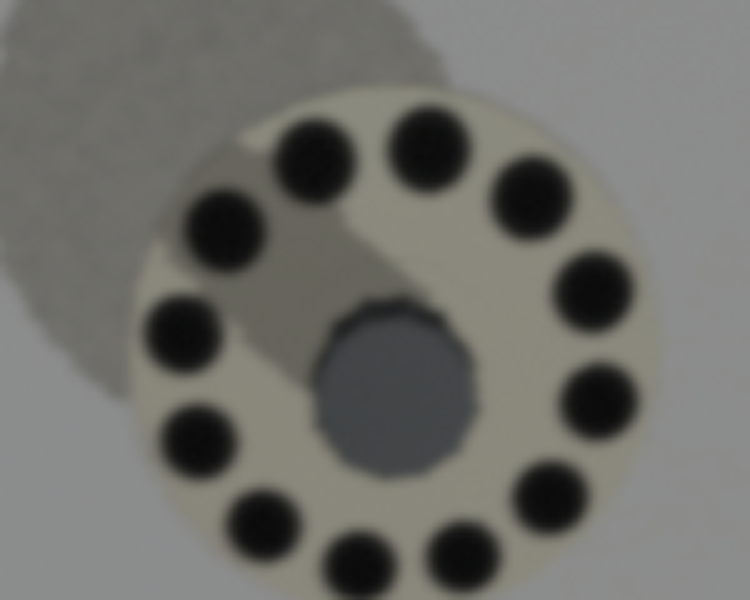

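The grip top is centred at about crop (396,397). I'll get the wheel axis and the hole phase from the hole centroids on the z = 46 mm plane.

Run:
```python
from h import *
d=np.load('w3.npy',allow_pickle=True).item(); g=d['img'].max(2)
m=(g<32).astype(np.uint8); n,l,st,c=cv2.connectedComponentsWithStats(m)
P=lambda a:(np.array(a)+.5)/5-.5+[178,77]
top=onz(d,*P([396,397]),.084); print('grip top',top)
k=[i for i in range(1,n) if 80<st[i,4]<400 and 195<c[i,0]<315 and 95<c[i,1]<210]
h=np.array([onz(d,*c[i],.046) for i in k]); print(len(k)); o=h.mean(0); print('holes centre',o, np.linalg.norm(h-o,axis=1).round(4))
s=env.read_state(); T=q2R(s['ee_rot'])
a=T.inv().apply(h-o); an=np.degrees(np.arctan2(a[:,2],a[:,0])); print('hole phase mod30 (from tool x to z)',np.sort(an%30).round(1), [st[i,4] for i in k])
tgt=(top+o)/2; tgt[2]=.052
Rt=Rtool([0,0,-1],[.848,.53,0]); plan(Rt,[tgt[0],tgt[1],.157]); plan(Rt,tgt,cur=H(Rt,[tgt[0],tgt[1],.157])); print(tgt)
```

```text
grip top [0.45607167 0.28822747 0.084     ]
12
holes centre [0.45692674 0.28840484 0.046     ] [0.0433 0.043  0.0434 0.0433 0.0434 0.0432 0.0433 0.0434 0.0433 0.0434
 0.0433 0.0433]
hole phase mod30 (from tool x to z) [20.7 20.7 20.7 20.8 20.8 20.8 20.8 20.8 20.9 20.9 21.  21.3] [np.int32(141), np.int32(142), np.int32(134), np.int32(152), np.int32(126), np.int32(120), np.int32(114), np.int32(106), np.int32(105), np.int32(101), np.int32(99), np.int32(96)]
2 rows [-1.877, -0.01, 0.211] [0.0013, -0.0015, 0.0005]
4 rows [0.0, 2.625, 0.0] [0.0, -0.0, 0.0]
[0.4564992  0.28831615 0.052     ]
```

Request:
drive_tool([
  [[-1.88,-0.01,0.21,0.001,-0.001,0],[-1.88,-0.01,0.21,0.001,-0.001,0],[0,0,0,0,0,0],[0,2.0,0,0,0,0],[0,2.0,0,0,0,0],[0,2.0,0,0,0,0],[0,2.0,0,0,0,0],[0,1.5,0,0,0,0],[0,1.0,0,0,0,0],[0,0,0,0,0,0],[0,0,0,0,0,0],[0,0,0,0,0,0]],
])

```text
t: 6.2
position: [0.4569, 0.2892, 0.0529]
ee_rot: [0.68, -0.68, -0.196, 0.194]
contact_force: [-0.3, 0.7, 0.3]
opening: 0.0851
```

Request:
drive_tool([
  [[0,0,0,0,0,0],[0,0,0,0,0,0],[0,0,0,0,0,0],[0,0,0,0,0,0],[0,0,0,0,0,0],[0,0,0,0,0,0],[0,0,0,0,0,0],[0,0,0,0,0,0],[0,0,0,0,0,0],[0,0,0,0,0,0]],
], fingers=1, newtons=40)

```text
t: 7.03
position: [0.4563, 0.289, 0.0518]
ee_rot: [-0.68, 0.68, 0.195, -0.195]
contact_force: [-0.8, -0.7, 4.6]
opening: 0.0273
```

Request:
drive_tool([
  [[0,-1,0,0,0,0],[0,-2,0,0,0,0],[0,-3,0,0,0,0],[0,-3,0,0,0,0],[0,-3,0,0,0,0],[0,-2,0,0,0,0],[0,0,0,0,0,0],[0,0,0,0,0,0],[0,0,0,0,0,0]],
])

```text
t: 7.78
position: [0.4554, 0.2888, 0.1898]
ee_rot: [-0.679, 0.68, 0.194, -0.196]
contact_force: [-0.2, 0.1, -1.6]
opening: 0.0272
```

Run:
```python
from h import *
s=env.read_state(); D=[shot('wrist') for _ in range(4)]; d=D[-1]; d['img']=np.mean([x['img'] for x in D],0).astype(np.uint8); np.save('w4.npy',d,allow_pickle=True); print(s['t'],s['position'],s['contact_force'],s['opening'])
T=q2R(s['ee_rot']); g=d['img'].max(2)
m=(g<32).astype(np.uint8); n,l,st,c=cv2.connectedComponentsWithStats(m)
for i in range(1,n):
  if 60<st[i,4]<900: print(c[i].round(1),st[i,4])
print(proj(d,s['position']+T.apply([[0,.0,0],[0,.006,0],[-.055,.006,0],[0,.006,.055]])).round(1))
cv2.imwrite('pics/w4.png',cv2.resize(d['img'][:,:,::-1],(768,576),interpolation=cv2.INTER_CUBIC))
```

```text
7.7833 [0.45537596 0.28882068 0.18980451] [-0.23053664  0.08155213 -1.59049308] 0.027207517014200128
[262.4 167.6] 334
[228.3 171.1] 366
[292.9 181.2] 323
[202.1 189.9] 356
[310.6 206.7] 290
[190.8 217.7] 284
[311.6 236. ] 253
[223.7 265.8] 275
[242.  280.2] 157
[[252.2 230.1]
 [252.2 226.4]
 [252.2 148.1]
 [330.2 226.5]]
```

View pics/w4.png

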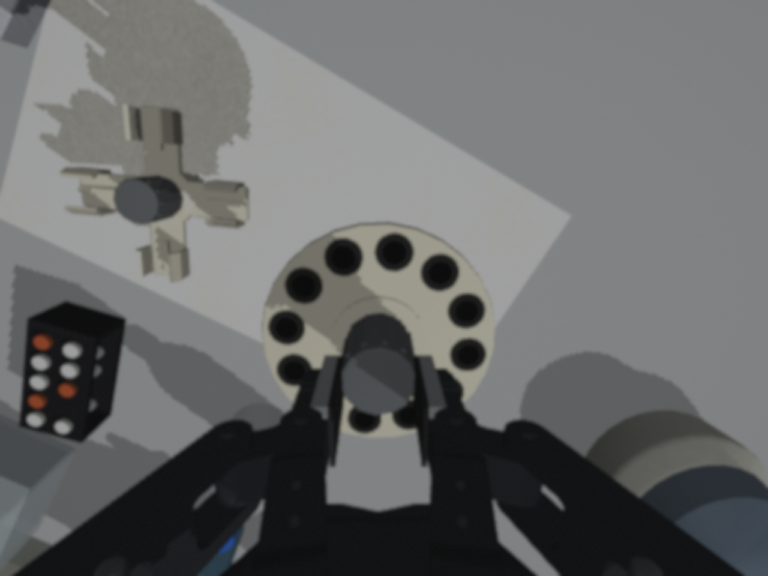

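The wheel is held level with its holes visible. I'll fit its pose in the tool frame from seven clean hole centroids, then plan the pre-insertion pose.

```bash
cat >> h.py <<'E'
def fit_wheel(d,T,p,px):
    """wheel disc-top centre (tool frame), axis tilt (about tool x,z), phase; wheel z = -tool y"""
    from scipy.optimize import least_squares
    k=np.arange(len(px))
    def f(q):
        a=q[5]+k*np.radians(30); L=.0433*np.c_[np.cos(a),0*a,np.sin(a)]
        L=R.from_rotvec([q[3],0,q[4]]).apply(L)+q[:3]
        return (proj(d,T.apply(L)+p)-px).ravel()
    best=None
    for sgn in(1,):
        for ph in np.arange(0,6.28,.5):
            r=least_squares(f,[0,.005,0,0,0,ph]); best=r if best is None or r.cost<best.cost else best
    return best.x,np.abs(best.fun).max()
E
python3 - <<'E'
from h import *
d=np.load('w4.npy',allow_pickle=True).item(); s=env.read_state(); T=q2R(s['ee_rot'])
px=np.array([(311.6,236),(310.6,206.7),(292.9,181.2),(262.4,167.6),(228.3,171.1),(202.1,189.9),(190.8,217.7)])
for P in(px,px[:6],px[::-1]): 
    q,e=fit_wheel(d,T,s['position'],P); print((q[:3]*1000).round(2),q[3:5].round(3),np.degrees(q[5]).round(1),e.round(2))
print(T.inv().apply([[.4565,.2883,.052]]-s['position']))
yaw=.06; hh=np.array([np.cos(yaw),np.sin(yaw),0]); yd=c50*hh-np.array([0,0,s50]); seat=np.array([.6286,-.2594,.138]); Rt=Rtool(yd,hh)
for back in(.12,.055): # foot above flange
    print(back, seat-yd*(back+.050))
A=H(T,s['position']); mid=[.52,.02,.27]; Rm=Rtool([.35,0,-.94],[1,0,0])
plan(Rm,mid,cur=A); plan(Rt,seat-yd*.17,cur=H(Rm,mid))
E
```

```text
[0.41 6.46 0.04] [0.008 0.009] 80.8 0.13
[0.38 6.26 0.02] [0.004 0.006] 80.8 0.13
[0.41 6.46 0.04] [2.049 2.397] 198.1 0.13
[[ 0.00093127  0.13789102 -0.00056628]]
0.12 [ 0.51952274 -0.2659525   0.26822756]
0.055 [ 0.56122875 -0.26344713  0.21843467]
9 rows [-0.101, -0.867, -3.129] [-0.0109, 0.0614, -0.0388]
9 rows [-0.086, -0.031, -3.177] [0.0034, -0.0058, -0.038]
```

Request:
drive_tool([
  [[-0.05,-0.43,-1.56,-0.005,0.031,-0.019],[-0.05,-0.44,-1.57,-0.006,0.031,-0.02],[-0.1,-0.87,-3.13,-0.011,0.061,-0.039],[-0.1,-0.87,-3.13,-0.011,0.061,-0.039],[-0.1,-0.87,-3.13,-0.011,0.061,-0.039],[-0.1,-0.87,-3.13,-0.011,0.061,-0.039],[-0.1,-0.87,-3.13,-0.011,0.061,-0.039],[-0.1,-0.87,-3.13,-0.011,0.061,-0.039],[-0.1,-0.87,-3.13,-0.011,0.061,-0.039],[-0.1,-0.87,-3.13,-0.011,0.061,-0.039]],
])

```text
t: 8.82
position: [0.5197, 0.0172, 0.2725]
ee_rot: [0.696, -0.695, -0.127, -0.129]
contact_force: [0.4, -0.4, -1.3]
opening: 0.0272
```

Request:
drive_tool([
  [[-0.086,-0.03,-3.18,0.003,-0.006,-0.038],[-0.086,-0.03,-3.18,0.003,-0.006,-0.038],[-0.086,-0.03,-3.18,0.003,-0.006,-0.038],[-0.086,-0.03,-3.18,0.003,-0.006,-0.038],[-0.086,-0.03,-3.18,0.003,-0.006,-0.038],[-0.086,-0.03,-3.18,0.003,-0.006,-0.038],[-0.086,-0.03,-3.18,0.003,-0.006,-0.038],[-0.043,-0.015,-1.6,0.002,-0.003,-0.019],[-0.043,-0.015,-1.6,0.002,-0.003,-0.019],[0,0,0,0,0,0],[0,0,0,0,0,0]],
])

```text
t: 9.73
position: [0.5183, -0.2366, 0.2703]
ee_rot: [0.674, -0.663, -0.248, -0.213]
contact_force: [-0.3, -0.1, -0.6]
opening: 0.0268
```

```bash
cat >> h.py <<'E'
YAW=.06; HH=np.array([np.cos(YAW),np.sin(YAW),0]); YD=c50*HH-np.array([0,0,s50]); SEAT=np.array([.6286,-.2594,.138]); RT=Rtool(YD,HH)
def where(foot=(.0004,.0524,0)):
    s=env.read_state(); T=q2R(s['ee_rot']); f=s['position']+T.apply(foot)-SEAT
    F=RT.inv().apply(s['contact_force']); print('t',round(s['t'],2),'foot in seat xyz mm',(RT.inv().apply(f)*[1000,-1000,1000])[[0,2,1]].round(2),'tool rot err',(RT.inv()*T).as_rotvec().round(3),'F tool',F.round(1),'j6',s['joint_positions'][5].round(2))
E
python3 - <<'E'
from h import *
where(); s=env.read_state(); plan(RT,SEAT-YD*.1074-RT.apply([.0004,0,0]))
T=q2R(s['ee_rot']);D=[shot('wrist') for _ in range(3)]; d=D[-1]; d['img']=np.mean([x['img'] for x in D],0).astype(np.uint8)
g=d['img'].max(2); m=(g<35).astype(np.uint8); n,l,st,c=cv2.connectedComponentsWithStats(m)
for i in range(1,n):
  if 60<st[i,4]<900: print(c[i].round(1),st[i,4])
cv2.imwrite('pics/w5.png',d['img'][:,:,::-1])
E
```

```text
t 9.73 foot in seat xyz mm [  0.32  29.09 118.87] tool rot err [-0.006  0.005  0.035] F tool [-0.6  0.3 -0.1] j6 -1.32
3 rows [-0.019, 2.133, -0.972] [0.0021, -0.0016, -0.0115]
[226.9  61.1] 110
[207.2  95. ] 132
[251.7  95.4] 64
[262.6 166.4] 339
[228.3 169.6] 337
[293.1 180. ] 321
[201.8 188.7] 347
[310.8 205.5] 287
[190.6 216.3] 287
[311.7 234.3] 249
[223.8 264.8] 243
[241.7 278.6] 126
```

View pics/w5.png

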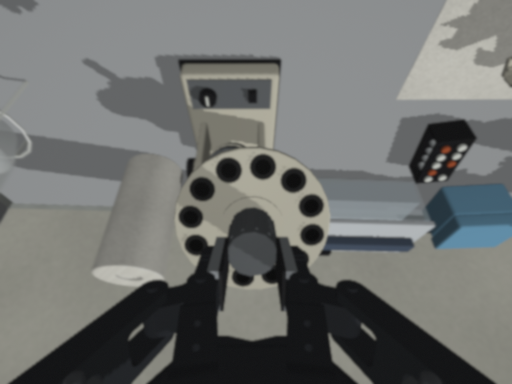

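Request:
drive_tool([
  [[-0.02,1.6,-1.4,0.003,-0.002,-0.017],[-0.02,2.2,-1.4,0.003,-0.002,-0.017],[0,2.5,-0.1,0,0,0],[0,0,0,0,0,0],[0,0,0,0,0,0],[0,0,0,0,0,0],[0,0,0,0,0,0]],
])

```text
t: 10.47
position: [0.5609, -0.2609, 0.2233]
ee_rot: [0.671, -0.656, -0.264, -0.221]
contact_force: [0.6, -0.4, -0.8]
opening: 0.0274
```

Run:
```python
from h import *
s=env.read_state();T=q2R(s['ee_rot']);D=[shot('wrist') for _ in range(3)]; d=D[-1]; d['img']=np.mean([x['img'] for x in D],0).astype(np.uint8)
g=d['img'].max(2); m=(g<35).astype(np.uint8); n,l,st,c=cv2.connectedComponentsWithStats(m)
ref=np.array([(311.7,234.3),(310.8,205.5),(293.1,180),(262.6,166.4),(228.3,169.6),(201.8,188.7),(190.6,216.3)])
px=np.array([c[1+np.argmin(np.linalg.norm(c[1:]-r,axis=1))] for r in ref]); print(px.round(1).tolist())
q,e=fit_wheel(d,T,s['position'],px); print((q[:3]*1000).round(2),q[3:5].round(3),np.degrees(q[5]).round(1),e.round(2))
ax=R.from_rotvec([q[3],0,q[4]]).apply([0,1,0]); foot=q[:3]+.046*ax; print('foot',foot)
where(); where(foot)
plan(RT,SEAT-YD*.1074-RT.apply([.0004,0,0]),n=1)
```

```text
[[311.8, 234.3], [310.9, 205.4], [293.3, 179.9], [262.6, 166.4], [228.4, 169.6], [201.9, 188.6], [190.6, 216.3]]
[-0.54  6.38  0.12] [0.004 0.036] 80.7 0.08
foot [-0.00217899  0.05234545  0.0003065 ]
t 10.62 foot in seat xyz mm [ 2.99  2.51 56.2 ] tool rot err [ 0.002 -0.003 -0.002] F tool [-0.9  1.1  0.4] j6 -1.2
t 10.62 foot in seat xyz mm [ 0.41  2.81 56.25] tool rot err [ 0.002 -0.003 -0.002] F tool [-0.9  1.1  0.4] j6 -1.2
1 rows [-0.291, 0.119, -0.238] [-0.0023, 0.0033, 0.0018]
```

Run:
```python
from h import *
Rw=R.from_rotvec([.004,0,.036]); foot=np.array([-.00218,.05235,.0003]); Tg=RT*Rw.inv()
for h in(.05,): plan(Tg,SEAT-YD*h-Tg.apply(foot),n=2)
# direction of spindle-axis motion in tool frame
print(Tg.inv().apply(YD))
```

```text
2 rows [-0.114, 0.309, -0.124] [-0.0032, 0.0016, -0.0171]
[-0.03599213  0.99934407  0.00399913]
```

Request:
drive_tool([
  [[-0.114,0.31,-0.124,-0.003,0.002,-0.017],[-0.114,0.31,-0.124,-0.003,0.002,-0.017],[0,0,0,0,0,0],[0,0,0,0,0,0],[-0.01,0.3,0,0,0,0],[-0.011,0.3,0,0,0,0],[-0.011,0.3,0,0,0,0],[0,0,0,0,0,0],[0,0,0,0,0,0]],
])

```text
t: 11.37
position: [0.5688, -0.2632, 0.2076]
ee_rot: [0.667, -0.653, -0.272, -0.234]
contact_force: [0.2, -0.4, -1.9]
opening: 0.0271
```

```bash
python3 -c "
from h import *
where((-.00218,.05235,.0003))"
```

```text
t 11.37 foot in seat xyz mm [-1.58 -0.06 39.4 ] tool rot err [-0.003  0.002 -0.033] F tool [-1.1  1.6 -0.4] j6 -1.18
```

Request:
drive_tool([
  [[0.12,0,0,0,0,0],[0,0,0,0,0,0],[-0.011,0.3,0,0,0,0],[-0.011,0.3,0,0,0,0],[-0.011,0.3,0,0,0,0],[-0.011,0.3,0,0,0,0],[0,0,0,0,0,0],[0,0,0,0,0,0]],
])

```text
t: 12.03
position: [0.5773, -0.2627, 0.1991]
ee_rot: [0.667, -0.653, -0.272, -0.234]
contact_force: [-0.3, 0.2, -1.9]
opening: 0.0271
```

```bash
python3 -c "
from h import *
where((-.00218,.05235,.0003))"
```

```text
t 12.03 foot in seat xyz mm [-0.51 -0.11 27.47] tool rot err [-0.003  0.002 -0.033] F tool [-1.5  1.3  0.2] j6 -1.19
```

Request:
drive_tool([
  [[0.04,0.3,0,0,0,0],[-0.011,0.3,0,0,0,0],[-0.011,0.3,0,0,0,0],[-0.011,0.3,0,0,0,0],[-0.011,0.3,0,0,0,0],[-0.011,0.3,0,0,0,0],[0,0,0,0,0,0],[0,0,0,0,0,0]],
])

```text
t: 12.7
position: [0.5893, -0.2621, 0.1858]
ee_rot: [0.667, -0.653, -0.272, -0.234]
contact_force: [-0.5, -0.3, -0.3]
opening: 0.0269
```

```bash
python3 -c "
from h import *
where((-.00218,.05235,.0003))"
```

```text
t 12.7 foot in seat xyz mm [ 0.09 -0.22  9.59] tool rot err [-0.003  0.002 -0.033] F tool [-0.5 -0.1 -0.3] j6 -1.19
```

Request:
drive_tool([
  [[0,0,0,-0.002,0.047,0],[0,0,0,-0.002,0.047,0],[-0.01,0.25,0,0,0,0],[0,0.1,0,0,0,0],[0,0.1,0,0,0,0],[0,0,0,0,0,0],[0,0,0,0,0,0]],
])

```text
t: 13.28
position: [0.5922, -0.262, 0.1826]
ee_rot: [0.677, -0.643, -0.24, -0.265]
contact_force: [-0.1, 0.3, -1.7]
opening: 0.0271
```

```bash
python3 -c "
from h import *
where((-.00218,.05235,.0003))"
```

```text
t 13.28 foot in seat xyz mm [ 0.33 -0.33  5.27] tool rot err [-0.006  0.095 -0.034] F tool [-1.1  1.3  0.3] j6 -1.29
```

Request:
drive_tool([
  [[0,0.08,0,0,0,0],[0,0.07,0,0,0,0],[0,0,0,0,0,0],[0,0,0,0,0,0]],
])

```text
t: 13.62
position: [0.5932, -0.262, 0.1815]
ee_rot: [0.677, -0.643, -0.24, -0.265]
contact_force: [-0.1, -0.7, -1.3]
opening: 0.0273
```

```bash
python3 -c "
from h import *
where((-.00218,.05235,.0003))"
```

```text
t 13.62 foot in seat xyz mm [ 0.38 -0.31  3.79] tool rot err [-0.006  0.096 -0.034] F tool [-0.9  0.9 -0.7] j6 -1.29
```

Request:
drive_tool([
  [[0,0.07,0,0,0,0],[0,0.07,0,0,0,0],[0,0,0,0,0,0],[0,0,0,0,0,0]],
])

```text
t: 13.95
position: [0.5941, -0.2619, 0.1805]
ee_rot: [0.677, -0.643, -0.24, -0.265]
contact_force: [0.2, 0.3, -2.1]
opening: 0.0271
```

```bash
python3 -c "
from h import *
where((-.00218,.05235,.0003))"
```

```text
t 13.95 foot in seat xyz mm [ 0.44 -0.29  2.39] tool rot err [-0.006  0.096 -0.034] F tool [-1.2  1.8  0.3] j6 -1.29
```

Request:
drive_tool([
  [[0,0.06,0,0,0,0],[0,0.06,0,0,0,0],[0,0.06,0,0,0,0],[0,0,0,0,0,0],[0,0,0,0,0,0]],
])

```text
t: 14.37
position: [0.5953, -0.2618, 0.1792]
ee_rot: [0.677, -0.643, -0.24, -0.265]
contact_force: [-0.2, 0.4, -1.1]
opening: 0.0272
```

```bash
python3 -c "
from h import *
where((-.00218,.05235,.0003))"
```

```text
t 14.37 foot in seat xyz mm [ 0.57 -0.32  0.62] tool rot err [-0.006  0.096 -0.034] F tool [-0.8  0.7  0.4] j6 -1.29
```

Request:
drive_tool([
  [[0,0.04,0,0,0,0],[0,0.04,0,0,0,0],[0,0,0,0,0,0],[0,0,0,0,0,0],[0,0,0,0,0,0]],
])

```text
t: 14.78
position: [0.5959, -0.2619, 0.1789]
ee_rot: [0.677, -0.643, -0.24, -0.265]
contact_force: [-0.3, 0.2, -0.1]
opening: 0.0274
```

```bash
python3 -c "
from h import *
where((-.00218,.05235,.0003))"
```

```text
t 14.78 foot in seat xyz mm [ 0.76 -0.46 -0.  ] tool rot err [-0.006  0.096 -0.034] F tool [-0.3 -0.1  0.2] j6 -1.29
```

Request:
drive_tool([
  [[0,0.04,0,0,0,0],[0,0.04,0,0,0,0],[0,0,0,0,0,0],[0,0,0,0,0,0],[0,0,0,0,0,0]],
])

```text
t: 15.2
position: [0.5964, -0.2621, 0.1791]
ee_rot: [0.677, -0.643, -0.24, -0.265]
contact_force: [-5.0, -0.0, 4.0]
opening: 0.0273
```

```bash
python3 -c "
from h import *
where((-.00218,.05235,.0003))"
```

```text
t 15.2 foot in seat xyz mm [ 1.33 -0.7  -0.14] tool rot err [-0.006  0.095 -0.035] F tool [-1.2 -6.3  0.3] j6 -1.29
```

Run:
```python
from h import *
s=env.read_state();T=q2R(s['ee_rot']);D=[shot('wrist') for _ in range(3)]; d=D[-1]; d['img']=np.mean([x['img'] for x in D],0).astype(np.uint8)
g=d['img'].max(2); m=(g<35).astype(np.uint8); n,l,st,c=cv2.connectedComponentsWithStats(m)
ref=np.array([(311.7,234.3),(310.8,205.5),(293.1,180),(262.6,166.4),(228.3,169.6),(201.8,188.7),(190.6,216.3)])
px=np.array([c[1+np.argmin(np.linalg.norm(c[1:]-r,axis=1))] for r in ref])
q,e=fit_wheel(d,T,s['position'],px); print((q[:3]*1000).round(2),q[3:5].round(3),np.degrees(q[5]).round(1),e.round(2))
foot=q[:3]+.046*R.from_rotvec([q[3],0,q[4]]).apply([0,1,0]); where(foot)
print('axis err',(RT.inv()*T).apply(R.from_rotvec([q[3],0,q[4]]).apply([0,1,0])))
```

```text
[-0.71  6.12  0.4 ] [0.006 0.048] 440.8 0.17
t 15.35 foot in seat xyz mm [ 0.71 -0.26  0.16] tool rot err [-0.006  0.095 -0.035] F tool [-2.2 -5.9  0.7] j6 -1.29
axis err [-0.01240482  0.99991881  0.00291357]
```

Request:
drive_tool([
  [[0,-0.03,0,0,0,0],[0,0,0,0,0,0],[0,0,0,0,0,0]],
])

```text
t: 15.6
position: [0.5962, -0.2621, 0.179]
ee_rot: [0.677, -0.643, -0.24, -0.265]
contact_force: [-5.4, -1.1, 2.9]
opening: 0.0274
```

Request:
drive_tool([
  [[0,0,0,0,0,0],[0,0,0,0,0,0],[0,0,0,0,0,0],[0,0,0,0,0,0],[0,0,0,0,0,0],[0,0,0,0,0,0],[0,0,0,0,0,0],[0,0,0,0,0,0],[0,0,0,0,0,0]],
], fingers=-1)

```text
t: 16.35
position: [0.5962, -0.2618, 0.1783]
ee_rot: [0.677, -0.643, -0.24, -0.265]
contact_force: [-0.7, 0.2, -1.8]
opening: 0.0851
```

Request:
drive_tool([
  [[0,-0.8,0,0,0,0],[0,-1.5,0,0,0,0],[0,-2,0,0,0,0],[0,-2,0,0,0,0],[0,-2,0,0,0,0],[0,-1.5,0,0,0,0],[0,0,0,0,0,0],[0,0,0,0,0,0],[0,0,0,0,0,0]],
])

```text
t: 17.1
position: [0.5308, -0.2648, 0.2503]
ee_rot: [0.678, -0.643, -0.239, -0.265]
contact_force: [0.0, 0.4, 0.2]
opening: 0.085
```

Run:
```python
from h import *
s=env.read_state();T=q2R(s['ee_rot']);D=[shot('wrist') for _ in range(3)]; d=D[-1]; d['img']=np.mean([x['img'] for x in D],0).astype(np.uint8); print(s['t'],s['position'],s['contact_force'],s['opening'])
np.save('w6.npy',d,allow_pickle=True)
g=d['img'].max(2); m=(g<35).astype(np.uint8); n,l,st,c=cv2.connectedComponentsWithStats(m)
a=-YD; ex=RT.apply([1,0,0]); ey=RT.apply([0,0,1])
o=proj(d,SEAT+.046*a)[0]; print('expected disc centre',o)
k=[i for i in range(1,n) if 40<st[i,4]<400 and np.linalg.norm(c[i]-o)<70]; px=c[k]; print(len(k))
from scipy.optimize import least_squares
def f(q,full=False):
    C=SEAT+a*(.046+q[2])+ex*q[0]+ey*q[1]; M=R.from_rotvec(ex*q[3]+ey*q[4])
    th=q[5]+np.arange(12)*np.pi/6
    pr=proj(d,M.apply(.0433*(np.outer(np.cos(th),ex)+np.outer(np.sin(th),ey)))+C)
    D2=np.linalg.norm(px[:,None]-pr[None],axis=2); return (px-pr[D2.argmin(1)]).ravel()
b=min((least_squares(f,[0,0,0,0,0,p]) for p in np.linspace(0,.5,9)),key=lambda r:r.cost)
print('disc centre offs mm x,y,z',(b.x[:3]*1000).round(2),'tilt',b.x[3:5].round(3),'phase',np.degrees(b.x[5])%30,np.abs(b.fun).max())
sd=shot('side'); t=shot('top')
A=d['img'][:,:,::-1]; B=cv2.resize(sd['img'][100:350,120:320,::-1],(307,384))
cv2.imwrite('pics/w6.png',cv2.resize(np.hstack([A,B]),(800,375)))
```

```text
17.1 [ 0.53075922 -0.26478815  0.25029321] [0.00048416 0.4315653  0.19211339] 0.08497541744814613
expected disc centre [251.69871409 187.09597723]
12
disc centre offs mm x,y,z [-1.99 -0.6  -0.27] tilt [-0.004 -0.058] phase 14.560246406743769 0.18503017152076495
```

View pics/w6.png

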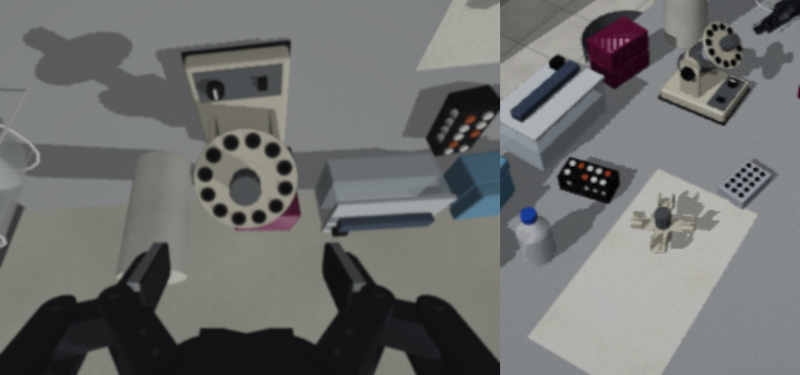

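```bash
python3 -c "
from h import *
s=env.read_state(); print(s['t'],np.abs(s['qd']).max(),s['contact_force'])
print(env.close_job())"
```

```text
17.35 0.0034988826174581094 [-0.09270186  0.01585568  0.64162389]
the job is handed in; nothing more can be done
None
```

The round wheel is on the rotator spindle, released, and the job is handed in at t ≈ 17.4 s. No verdict was reported, so the figures below are my own measurements.

- **How it went:** I measured the seat and the pin direction with the wrist camera, then gripped the wheel at 40 N. I corrected its slight sag in the grip and slid it down the spindle. I turned it 5.4° towards where I expected the pin. It went past the 6 mm pin stop with no measurable resistance and met the flange at about 6 N, so I never had to turn it under push.
- **After letting go:** Fitting all twelve holes puts the disc centre −0.3 mm along the spindle and −2.0 mm and −0.6 mm across it. The wheel leans about 0.06 rad, which is play in the bore and under the 0.1 rad limit. I only measured at the disc; the offset at the hub foot was not measured directly.
- **Bench and arm:** The last pictures show the cross wheel, tube rack, bottle and cooling block where they were, judged by eye. The tip box was out of those views, so I did not check it again. The arm stands clear and at rest with the gripper open.
- **Disagreements:** The top, side and wrist cameras differed by 3–5 mm on where the wheel started. I used the wrist camera, and the wheel's position in the closed jaws agreed with it. The gripper opening read 27 mm on the 30 mm grip, which I did not explain.

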